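Draw a glass bead from a deep clip pocket with sprung tongs and thread it on a lamp stem

ROBOT

A 7-joint arm with a two-finger parallel gripper is mounted at the origin on the work surface. World frame = base frame: x ahead of the robot, y to its left, z up, the work surface at z = 0. Lengths are in m, angles in rad, forces in N, time in s.
With the tool pointing down it reaches from about 0.425 to 0.925 m from the base axis. Payload 6.8 kg.
Tool frame: the origin (TCP) lies on the front face of the gripper's body, between the roots of the fingers; the fingertips stand 73 mm ahead of it and the grasp point (between the pads) lies 54 mm ahead of it (env.nose_length is the distance from the TCP to the fingertips, in m); z points along the fingers, y is the direction in which the jaws open and shut (so a half turn about z gives the same grasp; the last joint's range is limited). The gripper opens to 85 mm and grips with 20 to 120 N. Pads are 22 mm wide; open, the fingers measure 114 mm over their backs; the gripper's body (76 mm by 85 mm) begins 54 mm behind the grasp point. The pads swing forward as they close: fully open they stand 13 mm farther back than shut.
Start: joints at [-0.108, 0.477, 0.022, 1.555, -0.011, 1.109, -0.083], TCP at [0.675, 0, 0.304] pointing down, gripper open.
Joint ranges: [-2.96, 2.96], [-0.34, 2.1], [-1.41, 1.46], [0.24, 2.44], [-1.37, 4.51], [0.17, 1.92], [-2.96, 2.96]. Speed limits (rad/s): [2.39, 2.39, 3.14, 3.14, 3.14, 3.14, 3.14].

INTERFACE

Orientations are given as a unit quaternion [w, x, y, z].
In Python, from cell import env, kin, camera, calibration, job gives the robot as it stands. The module is installed in compiled form; this text tells all that it offers. Calls block until the motion is done:
- env.reach(position, orientation): joint-space move of the TCP to a pose.
- env.movel(position, velocity=0.15, rot=None, stop_force=None): straight line of the TCP; rot=None keeps the orientation; velocity is the mean speed in m/s. With stop_force (N) it stops when the force on the tool has changed by that much, and returns True; else False.
- env.goto_joints(angles): joint-space move.
- env.grip(opening, f_grip=None): finger opening in m; f_grip is the grip in N (None keeps the last); returns when the fingers have stopped.
- env.dwell(seconds).
- kin.inverse_kinematics(position, orientation): joint angles nearest the present ones, or None.
- env.get_state(): the state.
- camera(name): name is "scene" or "side" or "wrist"; returns (picture, depth): 420x560x3 uint8, blue, green, red; 420x560 float32, m along the optical axis (not along the pixel's ray), 0 where there is no reading.
- calibration(name): a dict with "fx", "fy", "cx", "cy" (pixels), "rvec" (rotation vector, rad) and "tvec" (3), from world to camera coordinates, as OpenCV has them. Camera axes: x right, y down, z forward; pixel columns grow to the right and rows downward; lengths in m; the calibration is good to about 2 mm. A picture is of the moment at which its call begins: read the wrist's pose just before it. calibration takes no time and is no camera call; for the wrist camera it gives the pose at the moment of the call.
A pose or a line that the arm cannot do raises env.PlanningError and nothing moves.
- job.job_done(): hands the job in, once; it reports no verdict.
The state is a dict: "time": time; "qpos": joint angles; "joint_velocities": joint speeds; "joint_torque": joint torques, N m; "tcp_pos": TCP position; "orientation": TCP orientation; "force": force on the tool from outside, world axes, zero at the start; "torque": the same for the moment, N m; "opening": finger opening in m.
Only numpy, scipy, OpenCV 4.12 (cv2) and the standard library are available. Lean on these libraries where they do the work, as an engineer would, in place of code of your own. Each camera call takes 0.05 s, during which the arm holds its last target. There are 200 camera calls.

TASK

A glass bead for the doll's-house lamp is caught between the spring leaves at the bottom of one of the caddy's deep outer pockets: take the sprung tongs from the middle pocket, reach down around the bead, feeling lightly for the card packing, and squeeze them, firmly enough to draw the bead out of its spring clip and clear of the caddy, but not so hard that the glass chips. Holding the bead in the tongs, thread it over the brass stem of the white lamp base, lower it gently until it rests on the base, and let it go there without dropping it. Then stand the tongs upright in the middle pocket again and let go of them; touch the bead with the tongs only, press hard on nothing, and leave the lamp base, glue stick, tape, knife and lampshade where they are.

Things in the scene. Friction and masses are not known exactly. Their poses are not given: they have to be found in the camera images.
- tongs_grip (a point): Sprung steel tongs, 159 mm tall, 60 g, standing upright, toes down, in the caddy's middle pocket. Point midway between the two blue grips (16 mm wide along y, 40 mm tall), half-way up them: 113 mm above the toes' ends, 47 mm below the bow's top. x: the line along which the tongs close; y: across the strip; z: up the tongs. The grips' outer faces are 34 mm apart at rest.
- tongs_tips (a point): Point midway between the undersides of the tongs' two toes; axes as tongs_grip. Each toe is a flat steel pad 4 mm thick (x), 10 mm wide (y), 14 mm tall. At rest their inner faces are 38 mm apart, their outer faces 46 mm; they sink about 0.3 mm as they close on the bead. Held lightly, the tongs slide in the grasp when pushed.
- tong_a (a joint): Angle by which each tong arm is pressed in: 0 at rest, 0.045 with the toes on the bead (grips 30 mm apart), 0.12 shut. Spring force on each grip: 5 N as soon as pressed (enough to carry the tongs nearly open, grips 32 to 33 mm apart), 10 N at the bead; of any squeeze beyond that about a quarter reaches each toe. 1 mm at a grip moves its toe 3.75 mm.
- bead_mid (a point): Turquoise glass ring bead, 24 mm outside, 10 mm hole, 10 mm high, 12 g, lying flat; its centre, z along the hole. It starts on the packing in one of the caddy's outer pockets, up to 4 mm off the pocket's middle along x, clamped on its y sides by the spring leaves. A squeeze under 25 N on the tongs' grips lets it slip in the clip; over 50 N (24 N on the glass, both toes added) chips it.
- packing_leaf0 (a joint): Spring-back in m of one of the two flat steel clip leaves in one outer pocket (0: sprung fully in; about 0.001 with the bead or glue stick there). Each outer pocket has two, at mid-length, facing each other along y: 14 mm wide (x), 36 mm tall from the pocket's floor. Each presses with about 3 N and drags on the bead until it is drawn up clear of them.
- lamp_seat (a point): Unfinished doll's-house lamp standing loose: a heavy white disc, 64 mm across, 12 mm high, 0.3 kg, with an upright brass stem 7.5 mm thick at its middle, its blunt tip 49.5 mm above the disc. Point: middle of the disc's top, on the stem's axis, 12 mm above the table; z up. A bead resting there has its centre 5 mm above this point.
- caddy: Wooden caddy, fixed, 68 mm (x) by 110 mm (y) by 80 mm high, open-topped; origin: centre of its underside. Walls and floor 8 mm thick. Three upright pockets side by side along y, each 52 mm long in x: the middle one (for the tongs, centred on the origin) is 18 mm wide, the outer two, centred 32 mm to either side in y, are 30 mm wide. The tongs stand on the floor, 8 mm above the table.
- packing: Brown card packing, fixed, filling the bottom of the bead's pocket: 51 x 29 mm, 10 mm thick; its height differs each time (top 10 to 18 mm above the table). Origin: centre of its underside, so its top is 10 mm above this point; axes as the caddy's.
- gluestick_mid (a point): Bystander: yellow glue stick with a blue cap, 24 mm across, 74 mm tall, standing in the other outer pocket between its own leaves, its top 4 to 12 mm above the caddy's rim. This point is half-way up it.
- tape: Bystander: roll of cream tape lying flat, 90 mm across, 24 mm high; the origin is the centre of its underside.
- knife: Bystander: shut craft knife, 148 mm long (x), 20 mm wide, 16 mm high; the origin is on its underside near its middle.
- shade: Bystander: magenta doll's-house lampshade standing on its wide end, 60 mm across, 38 mm high; the origin is the centre of its underside.

How it is judged:
By the outcome, as a careful person would: the job done as asked, in the order asked, and still so for the second after the job is handed in, with the robot touching nothing.
It also fails if it takes over 58 s, if anything falls off the work surface, if the arm or the gripper's body presses on something with over 40 N, if the wrist force passes 120 N, or if a joint passes its speed limit or range.

## Working session

There is one attempt and no reset: what is moved stays moved. The work goes in short steps, each a Python script; the robot and the scene stay as the last script left them, time stands still between calls to the robot, and variables do not carry over. Pictures are saved under pics/ and viewed, about 8 in all and at most 12, crops included, and the job is handed in when it is done.

```bash
mkdir -p pics; ls; python3 - <<'E'
from cell import env,kin,camera,calibration,job
import cv2,numpy as np
s=env.get_state();print(s['time'],s['orientation'],s['force'],s['opening'])
for n in ("scene","side"):
    p,d=camera(n);cv2.imwrite(f"pics/{n}0.png",p);np.save(f"pics/{n}0.npy",d);c=calibration(n)
    R=cv2.Rodrigues(np.array(c['rvec'],float))[0];print(n,c['fx'],c['cx'],c['cy'],(-R.T@np.array(c['tvec']).ravel()).round(3),R[2].round(3))
p,d=camera("wrist");cv2.imwrite("pics/wrist0.png",p);np.save("pics/wrist0.npy",d)
a=cv2.imread("pics/scene0.png");b=cv2.imread("pics/side0.png")
import pickle;pickle.dump({n:calibration(n) for n in("scene","side","wrist")},open("pics/cal0.pkl","wb"))
E
```

```text
pics
0.0 [-6.26063782e-04  7.07116173e-01  7.07096743e-01 -7.23074607e-04] [ 0.58465705 -0.21338088 -0.37701242] 0.08553830900354412
scene 437.2840611572791 276.8456693614296 212.9589192319933 [ 1.147 -0.082  0.682] [-0.697  0.102 -0.71 ]
side 481.31227714245404 274.60548014897734 218.36515606174484 [ 0.16  -0.551  0.682] [ 0.494  0.62  -0.609]
```

View pics/scene0.png

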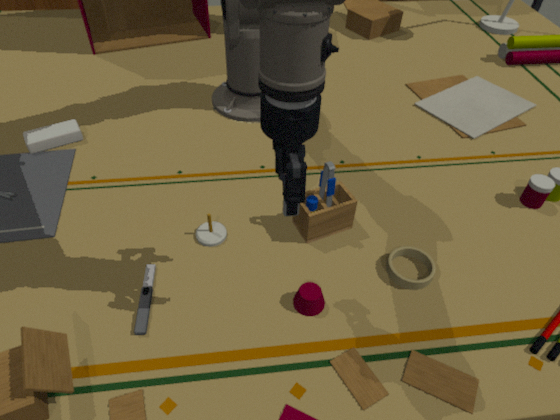

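View pics/wrist0.png

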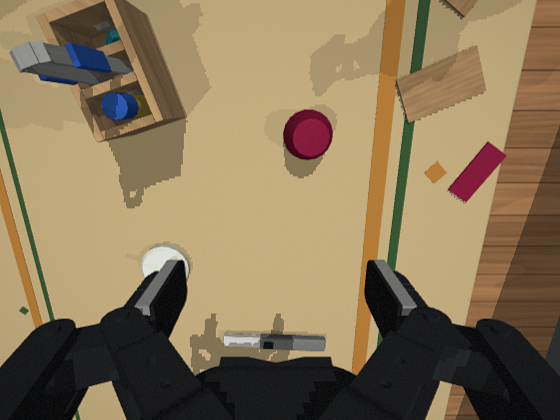

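The scene camera shows the caddy at about (327,212), the tongs at (328,183), and the glue stick in the -y pocket at (312,203). The lamp is at (211,232), shade (310,298), tape (411,266) and knife (146,298). In the wrist view (image right = +x, up = +y) the bead is turquoise at about (112,35), in the +y pocket. Next I'll fit positions from depth.

```bash
cat > h.py <<'E'
import numpy as np,cv2
def cloud(d,c):
    R=cv2.Rodrigues(np.array(c['rvec'],float))[0];t=np.array(c['tvec'],float).ravel()
    v,u=np.mgrid[:d.shape[0],:d.shape[1]]
    P=np.stack([(u-c['cx'])/c['fx']*d,(v-c['cy'])/c['fy']*d,d],-1)
    W=(P-t)@R; W[d<=0]=np.nan
    return W
E
python3 - <<'E'
from h import *
import pickle
C=pickle.load(open('pics/cal0.pkl','rb'))
for n in("scene","side","wrist"):
    d=np.load(f'pics/{n}0.npy');p=cv2.imread(f'pics/{n}0.png');W=cloud(d,C[n]);x,y,z=np.moveaxis(W,-1,0)
    hsv=cv2.cvtColor(p,cv2.COLOR_BGR2HSV).astype(int);H,S,V=np.moveaxis(hsv,-1,0)
    reg=(x>.45)&(x<.8)&(y>-.3)&(y<.35)
    print(n,'table z',np.nanmedian(z[reg]).round(4))
    rim=reg&(abs(z-.08)<.004)&(H>5)&(H<25)&(S>60)&(y>-.05)
    q=W[rim]
    if len(q)>20:
        r=cv2.minAreaRect((q[:,:2]*1000).astype(np.float32));print(' rim',len(q),r,np.median(q[:,2]))
    wh=reg&(S<60)&(V>140)&(abs(z-.012)<.005);q=W[wh]
    if len(q)>20: print(' lamp',len(q),cv2.minEnclosingCircle((q[:,:2]*1000).astype(np.float32)),q.mean(0).round(4))
    for nm,m in(('blue',(H>100)&(H<125)&(S>150)),('turq',(H>80)&(H<98)&(S>80))):
        q=W[m&reg&(z>.003)]
        if len(q)>3:
            for lo,hi in((0,.05),(.05,.095),(.095,.2)):
                k=q[(q[:,2]>lo)&(q[:,2]<hi)]
                if len(k): print(' ',nm,lo,len(k),k.mean(0).round(4),k.min(0).round(4),k.max(0).round(4))
    st=reg&(z>.02)&(z<.07)&(H>12)&(H<30)&(y<-.02); print(' stem',st.sum(),W[st].mean(0) if st.any() else '')
    st=reg&(z>.162)&(z<.175)&(S<60); print(' top',st.sum(),W[st].mean(0) if st.any() else '')
E
```

```text
scene table z 0.001
 rim 568 ((522.3572387695312, 107.49827575683594), (70.57710266113281, 111.63639068603516), 17.977230072021484) 0.08000778661911939
 lamp 472 ((574.7808227539062, -177.4436492919922), 97.56311798095703) [ 0.548  -0.146   0.0115]
  blue 0 1 [ 0.6613 -0.2461  0.0179] [ 0.6613 -0.2461  0.0179] [ 0.6613 -0.2461  0.0179]
  blue 0.05 138 [0.5382 0.0768 0.0837] [0.4858 0.0652 0.0535] [0.5452 0.1322 0.0926]
  blue 0.095 126 [0.5343 0.1089 0.1227] [0.5096 0.0951 0.0991] [0.5412 0.1186 0.1427]
  turq 0 4 [ 0.6649 -0.2488  0.0157] [ 0.6582 -0.2509  0.0142] [ 0.6696 -0.2461  0.0177]
  turq 0.095 1 [0.5103 0.0938 0.1351] [0.5103 0.0938 0.1351] [0.5103 0.0938 0.1351]
 stem 60 [ 0.52806672 -0.1284269   0.04375918]
 top 51 [0.52540856 0.10653381 0.16650772]
side table z -0.0002
 rim 573 ((521.2420654296875, 106.79838562011719), (70.62590026855469, 112.29869842529297), 16.918987274169922) 0.07868516502279081
 lamp 929 ((611.3746337890625, -180.47171020507812), 131.6302032470703) [ 0.5477 -0.1607  0.0105]
  blue 0.05 131 [0.5289 0.073  0.0838] [0.5196 0.064  0.0671] [0.543  0.0865 0.0916]
  blue 0.095 150 [0.512  0.1003 0.1228] [0.5023 0.0923 0.1012] [0.5391 0.1093 0.1411]
 stem 79 [ 0.52413922 -0.13038476  0.04179585]
 top 48 [0.51939981 0.10494287 0.16523609]
wrist table z 0.0013
 rim 4325 ((521.0912475585938, 108.28568267822266), (69.19493865966797, 110.28742980957031), 17.683338165283203) 0.0801892954811718
 lamp 1081 ((577.9692993164062, -177.4646453857422), 104.21024322509766) [ 0.5507 -0.1499  0.0111]
  blue 0.05 807 [0.5347 0.0778 0.0868] [0.503  0.0663 0.0581] [0.5439 0.0889 0.0921]
  blue 0.095 954 [0.5328 0.1088 0.1273] [0.5074 0.095  0.0964] [0.5404 0.1189 0.1438]
  turq 0 136 [0.5107 0.1385 0.0269] [ 0.5015 -0.2486  0.0157] [0.6667 0.1504 0.0302]
 stem 0 
 top 828 [0.52296486 0.10740828 0.16655866]
```

```bash
cat >> h.py <<'E'
from scipy.spatial.transform import Rotation as Ro
PSI=np.radians(17.6)
def quat(psi=PSI):
    q=(Ro.from_euler('z',psi)*Ro.from_quat([.70710678,.70710678,0,0])).as_quat(); return [q[3],q[0],q[1],q[2]]
def campos(c):
    R=cv2.Rodrigues(np.array(c['rvec'],float))[0]; return -R.T@np.array(c['tvec'],float).ravel(),R
E
python3 - <<'E'
from cell import env,kin,camera,calibration,job
from h import *
import pickle
s=env.get_state();c,R=campos(calibration('wrist'));off=c-np.array(s['tcp_pos']);print('cam off',off.round(4),'axis',R[2].round(3),s['tcp_pos'])
rz=Ro.from_euler('z',PSI).as_matrix()
ax=R[2]; 
for nm,tgt in(('lamp',[.526,-.129,.05]),('caddy',[.515,.125,.05])):
    # camera looking point: put target on the optical axis
    h=.30; o=rz@off; a=rz@ax
    camz=h+o[2]; cam=np.array(tgt)-a*(camz-tgt[2])/(-a[2]); tcp=cam-o
    print(nm,tcp.round(3)); 
    try: env.reach([tcp[0],tcp[1],h],quat())
    except env.PlanningError as e: print('fail',e); continue
    cal=calibration('wrist');p,d=camera('wrist');cv2.imwrite(f'pics/w_{nm}.png',p);np.save(f'pics/w_{nm}.npy',d);pickle.dump(cal,open(f'pics/w_{nm}.pkl','wb'))
    print(env.get_state()['time'],env.get_state()['tcp_pos'])
a=cv2.imread('pics/w_lamp.png');b=cv2.imread('pics/w_caddy.png')
cv2.imwrite('pics/w_both.png',cv2.resize(np.vstack([a[:340],b[:340]]),None,fx=.88,fy=.88))
E
```

```text
cam off [-0.0008  0.0774  0.0702] axis [-0.002 -0.302 -0.953] [ 6.74640366e-01 -4.20552832e-07  3.03146970e-01]
lamp [ 0.52  -0.106  0.3  ]
0.975 [ 0.5215711  -0.10458799  0.30033156]
caddy [0.509 0.148 0.3  ]
2.025 [0.50993542 0.14659906 0.29983526]
```

View pics/w_both.png

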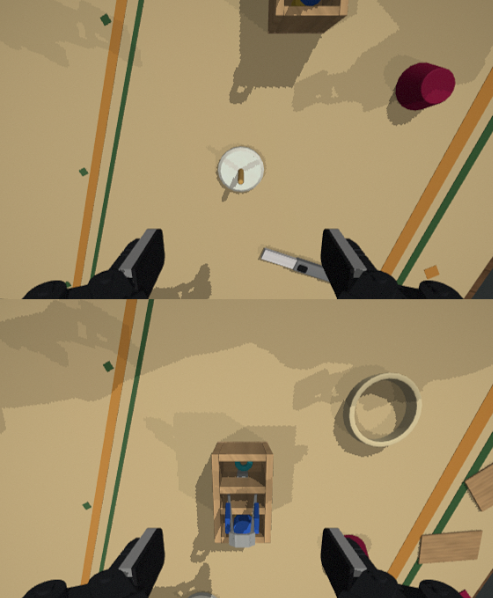

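The top half of the composite shows the white disc at (241,168) with its stem. The bottom half shows the caddy square to the view, the bead at (243,466) and the tongs at (243,525). Now the measurements, expressed in the caddy frame.

```bash
python3 - <<'E'
from h import *
import pickle
def load(n):
    d=np.load(f'pics/w_{n}.npy');p=cv2.imread(f'pics/w_{n}.png');W=cloud(d,pickle.load(open(f'pics/w_{n}.pkl','rb')))
    return p,W,cv2.cvtColor(p,cv2.COLOR_BGR2HSV).astype(int)
p,W,h=load('caddy');H,S,V=np.moveaxis(h,-1,0);x,y,z=np.moveaxis(W,-1,0)
near=(np.hypot(x-.5215,y-.1075)<.08)
q=W[near&(abs(z-.08)<.003)&(H<25)&(H>5)&(S>50)]
r=cv2.minAreaRect((q[:,:2]*1000).astype(np.float32));print('rim',len(q),r,np.median(q[:,2]))
a=np.radians(r[2]);c=np.array(r[0])/1000
A=Ro.from_euler('z',a).as_matrix()[:2,:2]
loc=lambda q:np.c_[(q[:,:2]-c)@A,q[:,2]]*1000
t=W[near&(H>80)&(H<98)&(S>80)&(z<.06)];l=loc(t);print('bead',len(l),np.percentile(l,[2,50,98],axis=0).round(1).tolist())
top=l[l[:,2]>np.percentile(l[:,2],60)-1.5];print(' top',len(top),top.mean(0).round(1),top.min(0).round(1),top.max(0).round(1))
b=W[near&(H>100)&(H<125)&(S>130)&(z>.097)];l=loc(b)
for s in(-1,1):
    k=l[l[:,0]*s>0];print('grip',s,len(k),np.percentile(k,[2,50,98],axis=0).round(1).tolist())
b=W[near&(z>.155)];l=loc(b);print('bow',len(l),np.percentile(l,[2,50,98],axis=0).round(1).tolist())
b=W[near&(H>100)&(H<125)&(S>130)&(z<.097)&(z>.08)];l=loc(b);print('glue',len(l),np.percentile(l,[2,50,98],axis=0).round(1).tolist())
p,W,h=load('lamp');H,S,V=np.moveaxis(h,-1,0);x,y,z=np.moveaxis(W,-1,0)
nr=np.hypot(x-.526,y+.129)<.06
m=nr&(abs(z-.012)<.003)&(S<70);q=W[m];print('disc',len(q),cv2.minEnclosingCircle((q[:,:2]*1000).astype(np.float32)),np.median(q[:,2]))
hull=cv2.convexHull((q[:,:2]*1000).astype(np.float32));print(cv2.fitEllipse(hull))
st=W[nr&(z>.02)];print('stem',len(st))
for lo in(.02,.03,.04,.05):
    k=st[(st[:,2]>lo)&(st[:,2]<=lo+.01)]
    if len(k):print(lo,len(k),k.mean(0).round(4))
k=st[st[:,2]>.0595];print('tip',len(k),k.mean(0).round(4),k.min(0).round(4),k.max(0).round(4),st[:,2].max())
E
```

```text
rim 2998 ((520.7149658203125, 108.2974624633789), (68.1122817993164, 110.61597442626953), 17.723369598388672) 0.07995527864696303
bead 142 [[-9.4, 21.0, 20.7], [2.0, 27.2, 27.4], [12.4, 32.2, 28.8]]
 top 124 [ 1.8 26.9 27.5] [-9.4 21.2 26.1] [12.4 32.5 29.1]
grip -1 223 [[-61.1, -7.2, 108.3], [-14.8, 6.8, 140.2], [-11.7, 59.5, 321.3]]
grip 1 339 [[7.5, -6.6, 107.2], [15.5, 7.3, 141.7], [62.5, 52.1, 316.2]]
bow 40426 [[-63.6, 30.5, 245.6], [0.7, 51.8, 304.6], [64.9, 60.7, 324.6]]
glue 326 [[-9.5, -35.8, 80.7], [-0.3, -26.9, 89.3], [8.8, -20.2, 91.1]]
disc 1819 ((524.6718139648438, -127.0821762084961), 31.56781578063965) 0.011915196053124699
((524.9246215820312, -127.2577133178711), (61.92726516723633, 62.3315315246582), 51.74324035644531)
stem 28373
0.02 14 [ 0.5244 -0.1246  0.0243]
0.03 16 [ 0.5241 -0.1247  0.0349]
0.04 19 [ 0.5239 -0.1248  0.0456]
0.05 21 [ 0.524 -0.125  0.056]
tip 28305 [ 0.5145 -0.0944  0.303 ] [ 0.466  -0.1328  0.0598] [ 0.5759 -0.0757  0.3277] 0.3276948762864197
```

Everything agrees with the stated sizes: rim 68×111 mm, packing top at about 18 mm, bead at caddy (+1.7, 32) mm, tongs near (0.3, 0). I'll take the tongs now.

```bash
sed -i 's/17.6/17.7/' h.py; cat >> h.py <<'E'
C0=np.array([.5209,.1081]); A=Ro.from_euler('z',PSI).as_matrix()[:2,:2]
def cw(x,y,z): return [*(C0+A@np.array([x,y])),z]
E
python3 - <<'E'
from cell import env,kin,camera,calibration,job
from h import *
def st(m):
    s=env.get_state();print(m,round(s['time'],2),np.round(s['tcp_pos'],4),np.round(s['force'],2),np.round(s['torque'],2),round(s['opening'],4))
env.reach(cw(.0003,.0003,.26),quat());st('above')
print(env.movel(cw(.0003,.0003,.176),.08,stop_force=4));st('down')
env.grip(.0325,20);st('grip')
print(env.movel(cw(.0003,.0003,.276),.12));st('up')
env.movel(cw(.0017,.032,.276),.1);env.dwell(.1);st('hover')
for n in("scene","side"):
    p,d=camera(n);cv2.imwrite(f"pics/{n}1.png",p);np.save(f"pics/{n}1.npy",d)
a=cv2.imread('pics/scene1.png')[100:260,230:430];b=cv2.imread('pics/side1.png')[60:260,230:450]
f=lambda i:cv2.resize(i,(400,380),interpolation=cv2.INTER_CUBIC)
cv2.imwrite('pics/hov.png',np.hstack([f(a),f(b)]))
E
```

```text
above 2.37 [0.5211 0.1053 0.2589] [-0.36  0.48  0.7 ] [0.1  0.   0.03] 0.0853
False
down 3.57 [0.5215 0.1086 0.1765] [0.01 1.26 0.47] [0.01 0.03 0.06] 0.0851
grip 4.13 [0.5214 0.1086 0.1764] [ 0.16 -0.29  3.53] [ 0.    0.09 -0.01] 0.0332
False
up 5.12 [0.5206 0.1083 0.2752] [ 0.2  -0.71 -0.95] [-0.03 -0.03  0.01] 0.0329
hover 5.68 [0.5129 0.1383 0.2758] [-1.06 -0.91 -0.07] [-0.02 -0.01  0.02] 0.0325
```

View pics/hov.png

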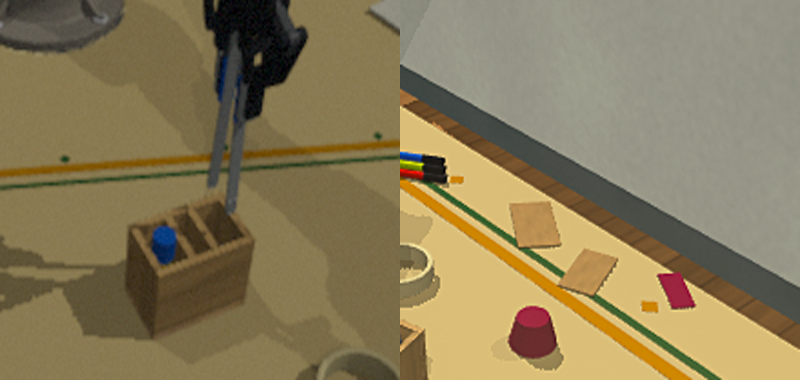

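The left crop (scene) shows the tongs hanging over the +y pocket, toes near (213,185) and (230,207). The side crop missed them, so I'll check their straightness from depth.

```bash
python3 - <<'E'
from h import *
import pickle
C=pickle.load(open('pics/cal0.pkl','rb'))
for n in("scene","side"):
    W=cloud(np.load(f'pics/{n}1.npy'),C[n]).reshape(-1,3);W=W[~np.isnan(W[:,0])]
    l=np.c_[(W[:,:2]-C0)@A,W[:,2]]*1000
    l=l[(abs(l[:,0])<45)&(abs(l[:,1]-32)<40)&(l[:,2]>100)&(l[:,2]<185)]
    for lo in range(100,185,12):
        k=l[(l[:,2]>=lo)&(l[:,2]<lo+12)]
        for s in(-1,1):
            q=k[(k[:,0]-1.7)*s>0]
            if len(q):print(n,lo,s,len(q),np.median(q,0).round(1),q[:,:2].min(0).round(1),q[:,:2].max(0).round(1))
E
```

```text
scene 100 -1 7 [-16.4  25.3 110.4] [-17.1  23. ] [-14.6  33. ]
scene 100 1 7 [ 19.9  28.4 109.2] [17.1 24.2] [21.8 34.7]
scene 112 -1 25 [-15.5  28.  118.4] [-17.8  22.9] [-13.   34.4]
scene 112 1 33 [ 20.   28.1 117.8] [15.2 21.2] [22.3 35. ]
scene 124 -1 23 [-14.7  27.7 129.4] [-17.1  22.6] [-13.1  33.7]
scene 124 1 27 [ 18.2  28.7 129.7] [16.3 21.9] [20.3 34.4]
scene 136 -1 28 [-13.9  28.2 142.3] [-16.8  21.7] [-11.4  34.7]
scene 136 1 30 [ 17.5  27.8 141.5] [15.2 20.4] [20.  35.5]
scene 148 -1 26 [-13.3  28.9 154. ] [-15.1  22.3] [-12.   34.6]
scene 148 1 33 [ 16.6  27.9 154.9] [13.9 22.4] [18.3 34.6]
scene 160 -1 28 [-12.6  27.4 165.9] [-14.   22.3] [-10.8  35.2]
scene 160 1 32 [ 15.5  29.1 165.8] [13.1 22.9] [17.4 35.3]
scene 172 -1 30 [-12.   28.4 177.4] [-13.9  22.4] [-10.   34.3]
scene 172 1 33 [ 15.1  28.1 178.5] [13.1 22.4] [17.2 35.5]
scene 184 -1 4 [-12.1  30.  184.5] [-13.1  22.4] [-10.9  35.5]
scene 184 1 2 [ 15.2  28.2 184.8] [15.2 25. ] [15.2 31.4]
side 100 -1 11 [-17.7  29.7 109.2] [-20.2  22.8] [-14.5  35.2]
side 100 1 10 [ 17.7  26.7 109.1] [15.9 24.5] [21.6 31.4]
side 112 -1 32 [-17.9  27.3 118.5] [-20.1  22. ] [-14.7  35.5]
side 112 1 25 [ 16.6  28.1 118.6] [14.4 21.2] [19.3 35. ]
side 124 -1 27 [-16.1  28.1 130.9] [-17.8  22.2] [-13.8  35.9]
side 124 1 24 [ 16.2  28.1 130.6] [14.3 22.9] [19.8 34.7]
side 136 -1 32 [-15.6  28.4 143. ] [-18.6  21.6] [-11.8  35.4]
side 136 1 27 [ 15.8  28.2 141.7] [14.3 22.3] [17.6 36. ]
side 148 -1 26 [-14.5  28.6 154.4] [-16.7  22.3] [-12.6  35.6]
side 148 1 27 [ 14.9  28.4 154.7] [13.8 21.8] [17.1 36.9]
side 160 -1 36 [-14.2  27.7 167. ] [-15.9  21.5] [-11.2  35.8]
side 160 1 25 [ 14.   27.8 166.1] [12.3 22. ] [16.1 34.6]
side 172 -1 25 [-13.2  27.1 179.1] [-14.9  22.8] [-10.9  36. ]
side 172 1 29 [ 13.2  28.9 178.5] [10.9 21.5] [15.6 34.9]
side 184 -1 3 [-13.6  29.5 184.4] [-14.7  26.2] [-12.3  33.1]
```

Tongs hang straight, with a small offset in the grasp (about -1.5 mm in y), which I'll correct. Next I descend and feel for the packing.

```bash
cat >> h.py <<'E'
def st(env,m):
    s=env.get_state();t=np.array(s['tcp_pos']);l=(t[:2]-C0)@A*1000
    print(m,round(s['time'],2),t.round(4),'loc',l.round(1),np.round(s['force'],2),np.round(s['torque'],2),round(s['opening'],4))
E
python3 - <<'E'
from cell import env,kin,camera,calibration,job
from h import *
env.movel(cw(.0025,.0335,.27),.05);env.dwell(.2);st(env,'over')
r=env.movel(cw(.0025,.0335,.200),.06,stop_force=3);st(env,f'down {r}')
if not r:
    env.dwell(.2);st(env,'settle')
    r=env.movel(cw(.0025,.0335,.179),.012,stop_force=2);st(env,f'feel {r}')
E
```

```text
over 6.26 [0.5132 0.1407 0.27  ] loc [ 2.6 33.4] [-0.14 -0.06 -0.91] [-0.02 -0.03  0.03] 0.0326
down False 7.58 [0.5133 0.1409 0.2004] loc [ 2.8 33.5] [-0.02 -1.55 -0.51] [0.   0.06 0.04] 0.0325
settle 7.78 [0.5132 0.1408 0.2003] loc [ 2.6 33.5] [0.96 0.39 0.21] [-0.04  0.02  0.03] 0.0326
feel True 8.91 [0.5132 0.1408 0.1858] loc [ 2.6 33.5] [-0.5   0.59  4.53] [-0.01  0.01 -0.01] 0.0328
```

Contact felt at TCP z 0.1858, against about 0.186 predicted. Back off slightly, squeeze in two stages, draw slowly.

```bash
python3 - <<'E'
from cell import env,kin,camera,calibration,job
from h import *
env.movel(cw(.0025,.0335,.1868),.02);st(env,'back')
env.grip(.024,20);st(env,'close')
env.grip(.024,36);env.dwell(.2);st(env,'squeeze')
env.movel(cw(.0025,.0335,.195),.02);st(env,'up1')
env.movel(cw(.0025,.0335,.225),.04);st(env,'up2')
env.movel(cw(.0025,.0335,.300),.12);env.dwell(.2);st(env,'up3')
cal=calibration('wrist')
import pickle
pickle.dump(cal,open('pics/w2.pkl','wb'))
for n in("scene","side","wrist"):
    p,d=camera(n);cv2.imwrite(f"pics/{n}2.png",p);np.save(f"pics/{n}2.npy",d)
a=cv2.imread('pics/scene2.png')[80:240,230:430];b=cv2.imread('pics/wrist2.png')
f=lambda i:cv2.resize(i,(400,320),interpolation=cv2.INTER_CUBIC)
cv2.imwrite('pics/lift.png',np.hstack([f(a),f(b)]))
E
```

```text
back 9.16 [0.5128 0.1407 0.1865] loc [ 2.2 33.5] [ 0.64  0.18 -0.38] [-0.02  0.04 -0.03] 0.0322
close 9.38 [0.5127 0.1406 0.1865] loc [ 2.1 33.5] [-1.28 -0.56 -0.13] [-0.08  0.22 -0.02] 0.0296
squeeze 9.79 [0.5128 0.1406 0.1865] loc [ 2.1 33.5] [-0.7  -0.25 -1.46] [-0.14  0.44  0.07] 0.0295
up1 10.35 [0.5133 0.1409 0.1954] loc [ 2.8 33.5] [-1.57 -0.74  0.52] [-0.18  0.39  0.01] 0.0291
up2 11.25 [0.513  0.1407 0.2249] loc [ 2.4 33.5] [ 0.19  0.52 -0.79] [ 0.01 -0.   -0.  ] 0.0292
up3 12.22 [0.5127 0.1406 0.2991] loc [ 2.1 33.5] [-0.8  -0.24 -0.32] [-0.02 -0.06  0.04] 0.0291
```

View pics/lift.png

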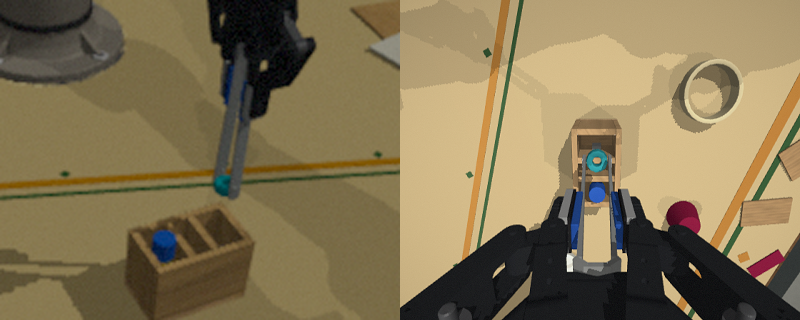

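The bead is out of the caddy and in the toes: at (222,185) in the scene crop and (596,160) in the wrist crop, hole visible. Now I'll measure the bead relative to the TCP with the wrist camera, the same one used for the lamp so its bias cancels.

```bash
cat >> h.py <<'E'
def bead(p,d,c,zlo,zhi,cen,r=.04):
    W=cloud(d,c);h=cv2.cvtColor(p,cv2.COLOR_BGR2HSV).astype(int)
    m=(h[...,0]>80)&(h[...,0]<100)&(h[...,1]>80)&(W[...,2]>zlo)&(W[...,2]<zhi)&(np.hypot(W[...,0]-cen[0],W[...,1]-cen[1])<r)
    return m,W
E
python3 - <<'E'
from h import *
import pickle
C=pickle.load(open('pics/cal0.pkl','rb'));C['wrist']=pickle.load(open('pics/w2.pkl','rb'))
tcp=np.array([.5127,.1406,.2991])
for n in("wrist","scene","side"):
    p=cv2.imread(f'pics/{n}2.png');m,W=bead(p,np.load(f'pics/{n}2.npy'),C[n],.10,.18,tcp)
    q=W[m];
    if len(q)<10: print(n,len(q));continue
    l=np.c_[(q[:,:2]-C0)@A,q[:,2]]*1000
    print(n,len(l),'min',np.percentile(l,3,axis=0).round(1),'med',np.median(l,0).round(1),'max',np.percentile(l,97,axis=0).round(1))
    if n=='wrist':
        top=l[l[:,2]>np.percentile(l[:,2],50)-2]
        B=np.c_[top[:,:2],np.ones(len(top))];co=np.linalg.lstsq(B,top[:,2],rcond=None)[0];print('top plane slopes',co.round(3),len(top))
        top=top[abs(top[:,2]-B@co)<1.2]
        print('top box',top.min(0).round(1),top.max(0).round(1),cv2.fitEllipse(cv2.convexHull(top[:,:2].astype(np.float32))))
        v,u=np.where(m);print('px',u.min(),u.max(),v.min(),v.max())
        cv2.imwrite('pics/bz.png',cv2.resize(p[v.min()-40:v.max()+50,u.min()-60:u.max()+60],None,fx=4,fy=4,interpolation=cv2.INTER_CUBIC))
E
```

```text
wrist 602 min [ -9.3  22.6 134.8] med [  0.2  33.5 140. ] max [ 10.5  43.6 141.3]
top plane slopes [-1.00000e-03 -4.00000e-03  1.40145e+02] 535
top box [-10.8  20.6 138.8] [ 12.1  44.2 141.2] ((0.48530489206314087, 32.40628433227539), (22.81292152404785, 23.259218215942383), 19.947999954223633)
px 261 290 195 225
scene 69 min [ -7.5  19.5 132.7] med [  1.1  25.2 139. ] max [ 12.9  36.  144.8]
side 78 min [ -8.9  19.8 131.5] med [  2.1  25.2 137.6] max [ 10.2  38.4 140.2]
```

View pics/bz.png

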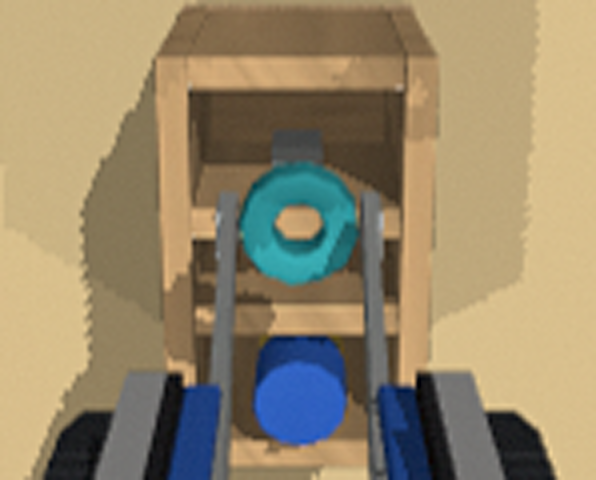

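Bead is level (slopes <0.5%), at local (0.5, 32.4), bottom 169 mm below the TCP. Next I move it over the stem and measure bead against stem in the same pictures.

```bash
python3 - <<'E'
from cell import env,kin,camera,calibration,job
from h import *
import pickle
env.movel(cw(-.0662,-.2243,.30),.15);st(env,'over')
env.movel(cw(-.0662,-.2243,.242),.06);env.dwell(.4);st(env,'hover')
tcp=env.get_state()['tcp_pos']
C={n:calibration(n) for n in('scene','side','wrist')};pickle.dump((C,tcp),open('pics/c3.pkl','wb'))
ims={}
for n in C:
    p,d=camera(n);cv2.imwrite(f"pics/{n}3.png",p);np.save(f"pics/{n}3.npy",d);ims[n]=p
lamp=np.array([.5248,-.1272,.06])
out=[]
for n,w in(('scene',28),('side',28),('wrist',60)):
    c=C[n];u=cv2.projectPoints(lamp[None],np.array(c['rvec'],float),np.array(c['tvec'],float),np.array([[c['fx'],0,c['cx']],[0,c['fy'],c['cy']],[0,0,1]]),None)[0].ravel()
    x,y=int(u[0]),int(u[1]);print(n,x,y)
    out.append(cv2.resize(ims[n][y-w:y+w,x-w:x+w],(266,266),interpolation=cv2.INTER_CUBIC))
cv2.imwrite('pics/hov3.png',cv2.resize(np.hstack(out),(798,266)))
for n in C:
    W=cloud(np.load(f"pics/{n}3.npy"),C[n]);h=cv2.cvtColor(ims[n],cv2.COLOR_BGR2HSV).astype(int)
    z=W[...,2];rr=np.hypot(W[...,0]-lamp[0],W[...,1]-lamp[1])
    disc=W[(rr<.04)&(abs(z-.012)<.003)&(h[...,1]<70)]
    L=lambda q:np.c_[(q[:,:2]-C0)@A,q[:,2]]*1000
    if len(disc)>30:
        e=L(disc)[:,:2].astype(np.float32);print(n,'disc',len(e),cv2.fitEllipse(cv2.convexHull(e)))
    m,_=bead(ims[n],np.load(f"pics/{n}3.npy"),C[n],.055,.10,tcp);q=L(W[m]);print(n,'bead',len(q),np.percentile(q,[2,50,98],axis=0).round(1).tolist())
    if n=='wrist':
        t=q[q[:,2]>np.median(q[:,2])-2];print(' top',cv2.fitEllipse(cv2.convexHull(t[:,:2].astype(np.float32))),np.median(t[:,2]))
    s=(rr<.02)&(z>.018)&(z<.062)&(h[...,0]>10)&(h[...,0]<30)&(h[...,1]>80);q=L(W[s]);print(n,'stem',len(q),q.mean(0).round(1) if len(q) else '',np.percentile(q,[2,98],axis=0).round(1).tolist() if len(q) else '')
E
```

```text
over 14.3 [ 0.5261 -0.1248  0.3   ] loc [ -65.8 -223.5] [-0.45 -0.54 -0.35] [0.   0.02 0.01] 0.0291
hover 15.82 [ 0.526  -0.1257  0.2421] loc [ -66.2 -224.3] [-0.28 -0.1  -0.46] [ 0.04  0.01 -0.01] 0.0292
scene 208 213
side 288 307
wrist 275 202
scene disc 461 ((-65.59009552001953, -227.58665466308594), (58.845767974853516, 62.04849624633789), 10.408025741577148)
scene bead 43 [[-76.4, -237.5, 76.0], [-62.4, -232.9, 82.5], [-53.7, -217.4, 96.9]]
scene stem 49 [ -64.9 -227.3   41.5] [[-67.8, -230.5, 19.5], [-62.5, -223.9, 60.4]]
side disc 631 ((-68.72953033447266, -227.47984313964844), (59.992706298828125, 61.015621185302734), 82.79104614257812)
side bead 83 [[-76.8, -238.1, 74.0], [-64.4, -232.2, 81.1], [-56.9, -222.6, 83.8]]
side stem 68 [ -69.7 -228.9   41.3] [[-72.4, -230.9, 20.4], [-66.4, -226.0, 61.0]]
wrist disc 2179 ((-67.76930236816406, -224.69192504882812), (59.989810943603516, 62.5562629699707), 87.633544921875)
wrist bead 586 [[-78.0, -235.6, 78.3], [-67.8, -224.3, 83.0], [-57.5, -214.2, 84.4]]
 top ((-67.4825439453125, -225.31875610351562), (22.838909149169922, 23.172807693481445), 172.54110717773438) 83.10045483482229
wrist stem 52 [ -67.9 -222.9   32.8] [[-70.9, -227.7, 18.9], [-65.1, -221.8, 58.7]]
```

View pics/hov3.png

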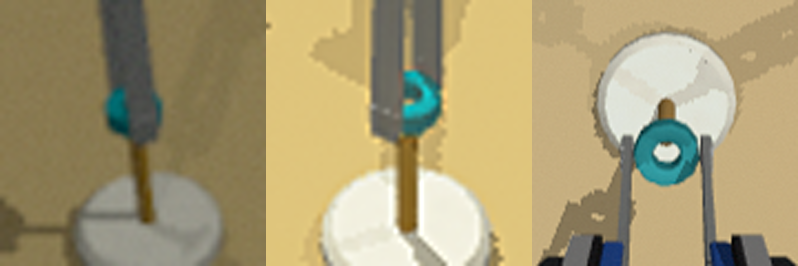

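The left (scene) and middle (side) crops show the stem directly below the bead. In the right crop (wrist) the bead at (667,152) and the stem top at (667,105) are in line. The wrist numbers put bead and stem axis within 0.5 mm (tolerance 1.25 mm). Thread it with a light force guard.

```bash
python3 - <<'E'
from cell import env,kin,camera,calibration,job
from h import *
x,y=-.0665,-.2243
env.movel(cw(x,y,.240),.02);env.dwell(.2)
r=env.movel(cw(x,y,.222),.02,stop_force=2.5);st(env,f'past tip {r}')
if not r:
    r=env.movel(cw(x,y,.188),.025,stop_force=3);st(env,f'mid {r}')
if not r:
    env.dwell(.2);r=env.movel(cw(x,y,.176),.008,stop_force=2);st(env,f'seat {r}')
E
```

```text
past tip False 17.47 [ 0.5258 -0.1258  0.2221] loc [ -66.4 -224.4] [-0.39 -0.46 -1.23] [ 0.01 -0.01 -0.06] 0.0295
mid False 18.98 [ 0.5259 -0.1258  0.1882] loc [ -66.4 -224.4] [-0.84  0.4  -0.87] [ 0.09 -0.01 -0.02] 0.0292
seat True 20.1 [ 0.5257 -0.1258  0.1806] loc [ -66.5 -224.3] [0.96 0.12 3.21] [-0.06 -0.19 -0.04] 0.0291
```

Seated at TCP z 0.1806, against 0.181 predicted. Release gently, rise, and verify.

```bash
python3 - <<'E'
from cell import env,kin,camera,calibration,job
from h import *
x,y=-.0665,-.2243
env.grip(.024,20);env.grip(.0325,20);env.dwell(.2);st(env,'open')
env.movel(cw(x,y,.188),.02);env.movel(cw(x,y,.30),.10);env.dwell(.2);st(env,'up')
tcp=env.get_state()['tcp_pos']
C={n:calibration(n) for n in('scene','side','wrist')};out=[];lamp=np.array([.5248,-.1272,.03])
for n,w in(('scene',45),('side',45),('wrist',70)):
    p,d=camera(n);c=C[n];m,W=bead(p,d,c,.008,.2,lamp)
    q=W[m];l=np.c_[(q[:,:2]-C0)@A,q[:,2]]*1000
    print(n,'bead',len(l),np.percentile(l,[2,50,98],axis=0).round(1).tolist() if len(l) else '')
    z=W[...,2]
    loc=np.concatenate([(W[...,:2]-C0)@A,W[...,2:]],-1)*1000
    k=loc[(np.hypot(W[...,0]-tcp[0],W[...,1]-tcp[1])<.035)&(z>.125)&(z<.15)]
    for s in(-1,1):
        g=k[(k[:,0]+67)*s>0]
        if len(g):print('  toe',s,len(g),np.median(g,0).round(1),g.min(0).round(1),g.max(0).round(1))
    u=cv2.projectPoints(lamp[None],np.array(c['rvec'],float),np.array(c['tvec'],float),np.array([[c['fx'],0,c['cx']],[0,c['fy'],c['cy']],[0,0,1]]),None)[0].ravel()
    a,b=int(u[0]),int(u[1]);out.append(cv2.resize(p[max(b-w,0):b+w,a-w:a+w],(266,266),interpolation=cv2.INTER_CUBIC))
cv2.imwrite('pics/seat.png',np.hstack(out))
E
```

```text
open 20.73 [ 0.525  -0.1257  0.1801] loc [ -67.2 -224. ] [-1.15 -0.68  3.49] [-0.06  0.08  0.02] 0.0325
up 22.74 [ 0.5255 -0.1258  0.2995] loc [ -66.7 -224.2] [ 0.15  0.79 -1.38] [-0.01  0.   -0.02] 0.0324
scene bead 75 [[-72.6, -237.4, 10.7], [-60.8, -228.6, 20.7], [-55.7, -215.6, 24.4]]
  toe -1 27 [ -83.8 -229.1  141.9] [ -86.6 -231.9  132.4] [ -81.7 -225.5  149.7]
  toe 1 55 [ -49.  -226.8  142.9] [ -52.9 -232.3  131.1] [ -46.1 -220.1  150. ]
side bead 109 [[-79.9, -238.0, 12.1], [-71.8, -230.6, 20.3], [-57.7, -216.0, 26.9]]
  toe -1 68 [ -86.6 -226.2  141.7] [ -88.5 -232.4  129.6] [ -82.4 -220.2  149.5]
  toe 1 60 [ -51.7 -227.2  141.6] [ -53.5 -232.4  129.9] [ -48.8 -221.2  149.9]
wrist bead 223 [[-78.7, -234.4, 12.8], [-68.3, -222.6, 21.5], [-57.9, -214.4, 22.9]]
  toe -1 49 [ -85.9 -220.2  143.7] [ -88.  -229.6  132.2] [ -83.7 -218.7  149.6]
  toe 1 46 [ -50.  -220.1  144.7] [ -52.7 -229.3  134. ] [ -48.7 -218.6  149.3]
```

View pics/seat.png

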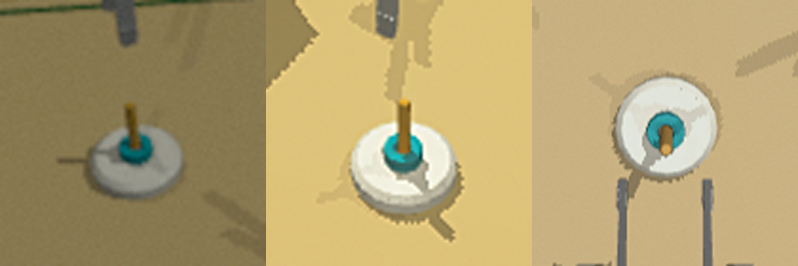

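The bead sits on the disc around the stem in all three crops: scene (136,148), side (403,152), wrist (666,130). The tongs hang clear. Next, return the tongs.

```bash
python3 - <<'E'
from cell import env,kin,camera,calibration,job
from h import *
x,y=.001,.0008
env.movel(cw(x,y,.30),.15);env.dwell(.2);st(env,'over')
r=env.movel(cw(x,y,.186),.07,stop_force=3);st(env,f'in {r}')
if not r:
    env.dwell(.2);r=env.movel(cw(x,y,.170),.01,stop_force=2);st(env,f'floor {r}')
E
```

```text
over 24.81 [0.5217 0.1086 0.3   ] loc [0.9 0.2] [-0.05 -0.88 -1.3 ] [ 0.04  0.   -0.04] 0.0324
in False 26.58 [0.5219 0.1092 0.1864] loc [1.3 0.8] [-0.48  0.13 -0.33] [ 0.    0.06 -0.05] 0.0324
floor True 27.78 [0.5216 0.1092 0.1759] loc [1.  0.8] [-0.32 -0.09  4.03] [0.05 0.06 0.03] 0.0324
```

Floor contact at 0.1759, matching the pick height of 0.1764. Release and check.

```bash
python3 - <<'E'
from cell import env,kin,camera,calibration,job
from h import *
x,y=.001,.0008
env.grip(.036,20);env.dwell(.2);env.grip(.075,20);env.dwell(.2);st(env,'open')
env.movel(cw(x,y,.20),.04);env.movel(cw(x,y,.32),.15);env.dwell(.3);st(env,'up')
ims=[]
for n in('scene','side'):
    p,d=camera(n);W=cloud(d,calibration(n));loc=np.concatenate([(W[...,:2]-C0)@A,W[...,2:]],-1)*1000
    k=loc[(abs(loc[...,0])<30)&(abs(loc[...,1])<14)&(loc[...,2]>85)&(loc[...,2]<175)]
    for lo in(85,110,135,155):
        g=k[(k[:,2]>=lo)&(k[:,2]<lo+20)];
        if len(g):print(n,lo,len(g),g.mean(0).round(1),g.min(0).round(1),g.max(0).round(1))
    m,_=bead(p,d,calibration(n),.008,.2,[.5248,-.1272]);print(n,'bead',np.median(W[m],0).round(4))
    ims.append(p)
cv2.imwrite('pics/end.png',cv2.resize(np.hstack([ims[0][100:340,120:440],ims[1][100:420,120:547].copy() if 0 else cv2.resize(ims[1],(320,240))]),None,fx=1.25,fy=1.25))
E
```

```text
open 28.87 [0.521  0.109  0.1754] loc [0.4 0.8] [-0.3  -0.51  1.  ] [ 0.03 -0.06 -0.05] 0.075
up 30.88 [0.5214 0.1091 0.3194] loc [0.8 0.8] [-0.17  0.08  0.65] [ 0.    0.02 -0.  ] 0.075
scene 85 78 [ 0.5 -2.3 94.5] [-18.1  -9.2  85.1] [ 17.9   6.6 104.3]
scene 110 118 [  1.9  -3.2 120. ] [-16.8 -10.4 110. ] [ 17.8   6.4 129.7]
scene 135 115 [  3.   -2.9 143.8] [-16.2 -10.7 135.2] [ 16.3   6.1 154.8]
scene 155 80 [  2.   -2.8 163.9] [-10.9  -9.3 155.1] [ 10.6   4.7 168.6]
scene bead [ 0.5329 -0.127   0.0212]
side 85 85 [-2.4 -2.6 94.9] [-20.3  -9.3  85.3] [ 14.9   5.7 105. ]
side 110 127 [ -4.   -3.2 120. ] [-19.4  -9.9 110.1] [ 16.6   7.6 129.8]
side 135 113 [ -4.3  -2.1 143.7] [-18.9  -9.9 135.1] [ 14.2   5.9 155. ]
side 155 78 [ -3.7  -2.6 162.8] [-12.9  -8.7 155. ] [ 10.4   5.4 168.4]
side bead [ 0.5214 -0.1333  0.0202]
```

View pics/end.png

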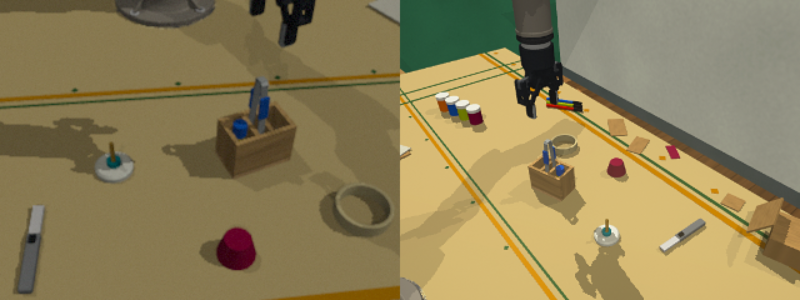

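Tongs stand upright in the middle pocket at (258,105), with the bow at 168 mm and no lean. The bead is on the lamp at (113,163), and the other items look unmoved. Handing in.

```bash
python3 -c "
from cell import env,job
job.job_done();print(env.get_state()['time'])"
```

```text
the job is handed in; nothing more can be done
the job is handed in; nothing more can be done
```

The bead is on the lamp base and the tongs are back upright in the middle pocket. I handed the job in at about 31 s; the hand-in reports no verdict.

- **Drawing the bead:** I took the tongs, felt the packing with a 2 N stop and closed on the bead at 20 N, then 36 N. It came out of the clip level.
- **Threading:** Before lowering, the wrist camera put the bead within about 0.6 mm of the stem's axis; the hole allows 1.25 mm. It met no resistance on the way down and reached the base within 0.5 mm of the expected height.
- **Letting go:** I opened the tongs with the bead resting on the base. When I put the tongs back they touched the pocket floor at 0.1759 m tool height, against 0.1764 m when I took them.

**Last checks:** All three cameras showed the bead on the disc around the stem right after release, and the scene and side cameras still did at the end. The tongs stand without a lean, bow top at 168 mm, and the gripper is clear of everything. The glue stick, tape, knife and shade look unmoved, but only by eye; I did not re-measure them. The lamp base measured the same before the bead was lowered, and afterwards I also checked it only by eye.

**Disagreement:** The scene and side cameras differ from the wrist camera by about 1–3 mm, which fits their stated accuracy. I used wrist-camera differences for the fit.

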